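# Turn the screw-jar carousel to the red jar

## Task

Turn the screw-jar carousel by pushing with your fingertips on the black pegs on its rim, until the red-lidded jar faces front, lined up with the yellow pointer, then take the hand away and leave it at rest. Turn it gently rather than whirling it, and do not pick up, push or knock any of the jars: they ride round upright in their ring seats. Leave the carton, the bolt bin and the spray can where they stand.

Things in the scene. Friction and masses are not known exactly. Their poses are not given: they have to be found in the camera images.
- turntable: White round deck, 270 mm across, 15 mm thick; turns either way without stops about its upright axis, with light friction (0.15 N m), and stops soon after it is left. Origin on the axis, at the deck's underside; deck top 40 mm above the bench. z up; own x axis points to the red jar's seat. Six seats (wire rings 9 mm high) lie 70 mm from the axis, every 60 degrees from the x axis.
- peg (a point): Centre (half-way up) of one of six alike upright black finger pegs on the deck's rim, 12 mm thick, 40 mm tall, tops 80 mm above the bench. They stand 125 mm from the axis, half-way between seats: at 30 (this one), 90, 150, 210, 270, 330 degrees from the deck's x axis, anticlockwise from above.
- post_top (a point): Top of the steel post (36 mm thick, black ball on it) in the middle of the deck, on the axis, 108 mm above the bench.
- pointer_tip (a point): Top of the fixed yellow pointer that sticks out from under the deck and marks the carousel's front, 172 mm from the axis, 24 mm above the bench (lower than the deck's top). The pointer's diamond head is about 54 mm wide. It does not turn with the deck.
- front_spot (a point): Fixed point 70 mm from the axis on the line from the axis to the pointer, 67 mm above the bench: where the middle of the red jar is when it faces front. Does not turn with the deck.
- jar_red_mid (a point): Middle (half-way up) of the loose screw jar with the red lid: clear, 50 mm across the lid, 54 mm tall, about 120 g, standing in a wire ring seat of the deck with 1.5 mm play, its top 94 mm above the bench. This is the one wanted at the front.
- jar_blue_mid (a point): Middle (half-way up) of the loose screw jar with the blue lid: clear, 50 mm across the lid, 54 mm tall, about 120 g, standing in a wire ring seat of the deck with 1.5 mm play, its top 94 mm above the bench. It only rides along.
- jar_white_mid (a point): Middle (half-way up) of the loose screw jar with the white lid: clear, 50 mm across the lid, 54 mm tall, about 120 g, standing in a wire ring seat of the deck with 1.5 mm play, its top 94 mm above the bench. It only rides along.
- jar_green_mid (a point): Middle (half-way up) of the loose screw jar with the green lid: clear, 50 mm across the lid, 54 mm tall, about 120 g, standing in a wire ring seat of the deck with 1.5 mm play, its top 94 mm above the bench. It only rides along.
- jar_grey_mid (a point): Middle (half-way up) of the loose screw jar with the grey lid: clear, 50 mm across the lid, 54 mm tall, about 120 g, standing in a wire ring seat of the deck with 1.5 mm play, its top 94 mm above the bench. It only rides along.
- jar_black_mid (a point): Middle (half-way up) of the loose screw jar with the black lid: clear, 50 mm across the lid, 54 mm tall, about 120 g, standing in a wire ring seat of the deck with 1.5 mm play, its top 94 mm above the bench. It only rides along.
- carton: Loose brown carton of screws beside the carousel, 60 x 90 x 50 mm tall, origin at the centre of its underside. Leave alone.
- bolt_bin: Loose open blue bin of bolts beside the carousel, 80 x 110 x 45 mm tall, origin at the centre of its underside. Leave alone.
- spray: Loose spray can beside the carousel, 52 mm across, 120 mm tall, origin at the centre of its underside. Leave alone.

How it is judged:
By the outcome, as a careful person would: the job done as asked, in the order asked, and still so for the second after the job is handed in, with the robot touching nothing.
It also fails if it takes over 48 s, if anything falls off the work surface, if the arm or the gripper's body presses on something with over 40 N, if the wrist force passes 120 N, or if a joint passes its speed limit or range.

## Robot

A 7-joint arm with a two-finger parallel gripper is mounted at the origin on the work surface. World frame = base frame: x ahead of the robot, y to its left, z up, the work surface at z = 0. Lengths are in m, angles in rad, forces in N, time in s.
With the tool pointing down it reaches from about 0.425 to 0.975 m from the base axis. Payload 16.7 kg.
Tool frame: the origin (TCP) lies midway between the tips of the shut fingers; the grasp point (between the pads) lies 19 mm behind it; z points along the fingers, y is the line along which they close (so a half turn about z gives the same grasp; the last joint's range is limited). The gripper opens to 85 mm and grips with 20 to 120 N. Pads are 22 mm wide; open, the fingers measure 114 mm over their backs; the gripper's body (76 mm by 85 mm) begins 54 mm behind the grasp point. The pads swing forward as they close: fully open they stand 13 mm farther back than shut.
Start: joints at [-1.373, 0.426, 0.074, 1.606, -0.034, 1.111, -0.067], TCP at [0.229, 0.635, 0.231] pointing down, gripper open.
Joint ranges: [-2.85, 2.85], [-0.5, 2.14], [-1.23, 1.37], [0.21, 2.46], [-1.02, 4.16], [0.16, 2.05], [-2.73, 2.73]. Speed limits (rad/s): [1.89, 1.89, 2.39, 2.39, 3.01, 3.01, 3.01].

## Interface

Orientations are given as a unit quaternion [x, y, z, w].
In Python, from bench import bot gives the robot as it stands.
- The arm moves only by the shell command python3 -m pendant 'ROWS' [FORCE]. ROWS is JSON, a list of rows, each a list of 7 numbers: the shift along the tool's x, y, z in mm, then the turn, a rotation vector about the tool's x, y, z in degrees, then the closure, from 0 (fully open) to 1 (shut). In form: [[x, y, z, ax, ay, az, gripper], ...]. A call has 1 to 10 rows; each row is the pose to reach, as a shift and turn from the pose commanded when the call began, along the tool's axes at that moment; what a row does not reach only later rows make up. A row lasts 1/10 s, in which the tool goes at most 50 mm and 8.59 degrees, less where a joint would pass 70% of its speed; a pose out of reach is approached as far as the arm can. A call with a gripper value outside its range is refused whole. The fingers move at their own pace and stop on an object; FORCE is the grip in N (left out, the last holds). Time passes only in rows, so rows that repeat a pose let the fingers close. It gives the time, the measured TCP pose, the force, the opening and the grip force at its end, in the units of the state.
- bot.get_obs(): the state, without advancing time (a new reading comes with each control period).
- bot.capture(name): name is "side" or "top"; returns a dict with "pixels" (400x640x3 uint8, blue, green, red), "fx", "fy", "cx", "cy" (pixels), "eye" and "rotation" of the camera in the world. Camera axes: x right, y down, z forward; pixel columns grow to the right and rows downward; lengths in m; the calibration is good to about 2 mm. A picture is of the moment at which its call begins. There is no depth.
- bot.finish_job(): hands the job in; it is judged then, once.
The state is a dict: "clock": time; "joints": joint angles; "joint_velocities": joint speeds; "joint_torque": joint torques, N m; "tcp_pos": TCP position; "tcp_rot": TCP orientation; "ft_force": force on the tool from outside, world axes, zero at the start; "wrist_torque": the same for the moment, N m; "grip_width": opening from 0.0 (shut) to 1.0 (fully open); "gripper_force": force on a finger pad.
Only numpy, scipy, OpenCV 4.12 (cv2) and the standard library are available. Lean on these libraries where they do the work, as an engineer would, in place of code of your own. Each camera call takes 0.05 s, during which the arm holds its last target. There are 200 camera calls.

## Working session

There is one attempt and no reset: what is moved stays moved. The work goes in short steps, Python scripts to look and compute and a shell command to move; the robot and the scene stay as the last step left them, time stands still between calls to the robot, and variables do not carry over. Pictures are saved under pics/ and viewed, at most 10 in all, crops included, and the job is handed in when it is done.

```bash
mkdir -p pics
cat > h.py <<'E'
import numpy as np,cv2
from bench import bot
def ray(c,u,v,z):
    d=np.array(c["rotation"])@np.array([(u-c["cx"])/c["fx"],(v-c["cy"])/c["fy"],1]);e=np.array(c["eye"])
    return e+d*(z-e[2])/d[2]
def proj(c,p):
    q=np.array(c["rotation"]).T@(np.array(p)-np.array(c["eye"]))
    return c["fx"]*q[0]/q[2]+c["cx"],c["fy"]*q[1]/q[2]+c["cy"]
E
python3 - <<'E'
from h import *
for n in("top","side"):
    c=bot.capture(n);cv2.imwrite(f"pics/{n}0.png",c["pixels"]);print(n,c["eye"],c["rotation"],c["fx"],c["cx"],c["cy"])
o=bot.get_obs();print(o["clock"],o["tcp_pos"],o["tcp_rot"],o["ft_force"])
E
```

```text
top [0.339263   0.01991492 1.0242669 ] [ 0.7378007  -0.66530098  0.07478787 -0.08620621] 383.1107632073188 319.6918106440191 202.05214228149552
side [ 0.12283543 -0.57478944  0.61386226] [ 0.85076664 -0.26170232  0.14578946 -0.43180257] 373.977897684325 321.2462904919715 195.89293613605875
0.1 [0.22932657 0.63446258 0.23068456] [ 1.72566100e-01  9.84997774e-01 -5.65985529e-04 -7.03112420e-05] [ 0.05944831 -0.34206165 -0.65371541]
```

View pics/top0.png

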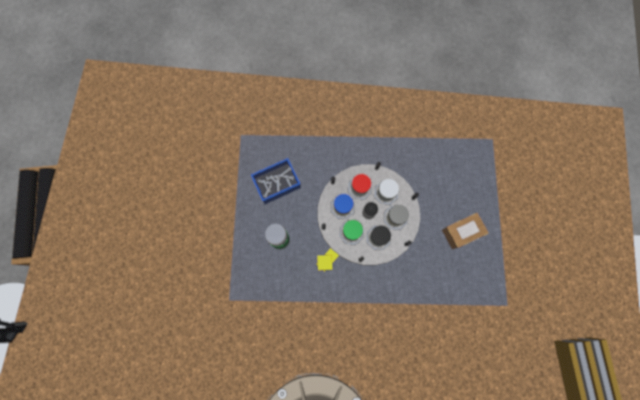

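View pics/side0.png

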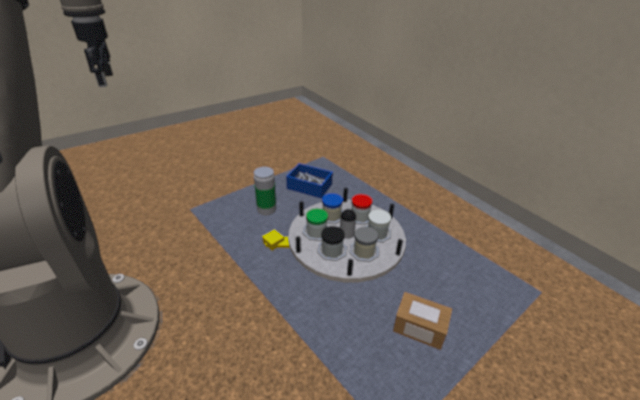

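The top view shows the carousel around (370,212), the red lid at (361,184), the pointer at (325,262), the can at (277,235), the bin at (276,181) and the carton at (467,231). The side view agrees with this. The rotation is given as a quaternion.

```bash
sed -i 's/np.array(c\["rotation"\])/R.from_quat(c["rotation"]).as_matrix()/; s/^from bench/from scipy.spatial.transform import Rotation as R\nfrom bench/' h.py
cat >> h.py <<'E'
def blobs(m,a0=15):
    n,l,s,ce=cv2.connectedComponentsWithStats(m.astype(np.uint8));return [(ce[i],s[i,4]) for i in range(1,n) if s[i,4]>=a0]
def measure(c=None,pr=True):
    c=c or bot.capture("top");im=c["pixels"];hsv=cv2.cvtColor(im,cv2.COLOR_BGR2HSV);H,S,V=[hsv[...,i].astype(int) for i in range(3)]
    big=lambda m:max(blobs(m),key=lambda b:b[1])
    out={}
    yy,xx=np.mgrid[:400,:640];roi=(xx>235)&(xx<500)&(yy>140)&(yy<300)
    out["red"]=ray(c,*big(roi&((H<8)|(H>172))&(S>150))[0],.094)
    out["green"]=ray(c,*big(roi&(H>45)&(H<80)&(S>120)&(xx>310))[0],.094)
    out["blue"]=ray(c,*big(roi&(H>100)&(H<125)&(S>150)&(xx>310))[0],.094)
    out["yellow"]=ray(c,*big(roi&(H>24)&(H<36)&(S>150))[0],.024)
    # deck ellipse: light low-sat region
    m=(roi&(S<40)&(V>120)&(xx>310)&(xx<430)).astype(np.uint8)
    cn=max(cv2.findContours(m,0,2)[0],key=cv2.contourArea);hull=cv2.convexHull(cn)
    e=cv2.fitEllipse(hull);out["deck"]=ray(c,*e[0],.040);out["deckpx"]=e
    P=[]
    for b,a in blobs(roi&(V<55)&(S<130),6):
        p=ray(c,*b,.06);d=np.linalg.norm((p-out["deck"])[:2])
        P.append((b.round(1),a,p[:2].round(4),round(d,4)))
    out["dark"]=P
    return c,out
E
python3 - <<'E'
from h import *
c,o=measure()
for k,v in o.items(): print(k,v)
d=o["deck"]
for k in("red","green","blue","yellow"):
    q=(o[k]-d)[:2];print(k,np.linalg.norm(q),np.degrees(np.arctan2(q[1],q[0])))
for n,uv,z in(("can",(277,235),.12),("bin",(276,181),.045),("carton",(467,231),.05),("post",(370,210),.105)):print(n,ray(c,*uv,z))
im=c["pixels"][130:310,220:510];cv2.imwrite("pics/z.png",cv2.resize(im,None,fx=2.7,fy=2.7,interpolation=2))
E
```

```text
red [ 0.61332205 -0.05220222  0.094     ]
green [ 0.49380427 -0.04068538  0.094     ]
blue [ 0.5568603  -0.01207476  0.094     ]
yellow [0.41840497 0.01502492 0.024     ]
deck [ 0.55359953 -0.08367399  0.04      ]
deckpx ((369.1104736328125, 211.9140167236328), (108.32376098632812, 118.52819061279297), 102.86212921142578)
dark [(array([414.5, 196. ]), np.int32(8), array([ 0.6033, -0.1953]), np.float64(0.1222)), (array([370.6, 209.3]), np.int32(89), array([ 0.5565, -0.0847]), np.float64(0.0031))]
red 0.06750742756168555 27.78773206306969
green 0.07364437490504078 144.2865012880837
blue 0.07167344797343982 87.39243436016407
yellow 0.1673888963400031 143.86865223064154
can [0.45783555 0.13824541 0.12      ]
bin [0.61081945 0.1693148  0.045     ]
carton [ 0.52737288 -0.33562726  0.05      ]
post [ 0.54444405 -0.07864347  0.105     ]
```

View pics/z.png

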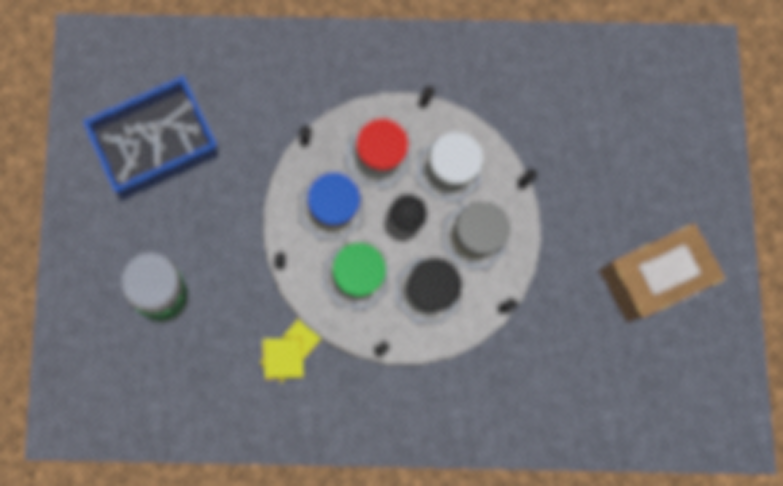

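```bash
cat >> h.py <<'E'
def row(p,yaw):
    o=bot.get_obs();T=R.from_quat(o["tcp_rot"]);d=T.inv().apply(np.array(p)-o["tcp_pos"])*1000
    Rt=R.from_euler("z",yaw,degrees=True)*R.from_matrix(np.array([[0,1,0],[1,0,0],[0,0,-1.]])) # tool y along yaw, x at yaw+90
    return d.round(1),(T.inv()*Rt).as_rotvec(degrees=True).round(2)
E
python3 - <<'E'
from h import *
print(row([.6745,-.093,.2],-95.6))
E
python3 -m pendant '[[-333,-267,0,0,0,83,0.4],[-333,-267,0,0,0,83,0.4],[-333,-267,0,0,0,83,0.4],[-333,-267,0,0,0,83,0.4],[-333,-267,0,0,0,83,0.4],[-333,-267,0,0,0,83,0.4],[-333,-267,0,0,0,83,0.4],[-333,-267,0,0,0,83,0.4],[-333,-267,0,0,0,83,0.4],[-333,-267,0,0,0,83,0.4]]'
python3 - <<'E'
from h import *
print(row([.6745,-.093,.2],-95.6),bot.get_obs()["joints"])
E
```

```text
(array([-665.9, -532.8,   31.4]), array([-0.0000e+00,  8.0000e-02,  1.6573e+02]))
clock: 1.15
tcp_pos: [0.4539, 0.2664, 0.2315]
tcp_rot: [0.786, 0.619, 0.0, 0.0]
ft_force: [-0.8, 0.8, 0.2]
grip_width: 0.6
gripper_force: 0.0
(array([-297.6,  298.7,   31.8]), array([ 4.000e-02, -1.000e-02,  8.204e+01])) [-1.08180303  0.19147935  0.49115576  1.95999325 -0.10505545  1.01457593
 -0.77936944]
```

```bash
python3 -m pendant '[[-298,299,32,0,0,82,0.4],[-298,299,32,0,0,82,0.4],[-298,299,32,0,0,82,0.4],[-298,299,32,0,0,82,0.4],[-298,299,32,0,0,82,0.4],[-298,299,32,0,0,82,0.4],[-298,299,32,0,0,82,0.4],[-298,299,32,0,0,82,0.4],[-298,299,32,0,0,82,0.4],[-298,299,32,0,0,82,0.4]]'
python3 - <<'E'
from h import *
print(row([.6745,-.093,.2],-95.6),bot.get_obs()["joints"])
c=bot.capture("side");cv2.imwrite("pics/s1.png",c["pixels"])
E
```

```text
clock: 2.15
tcp_pos: [0.6774, -0.091, 0.1986]
tcp_rot: [0.999, -0.048, -0.0, 0.001]
ft_force: [-0.3, 1.2, -0.1]
grip_width: 0.603
gripper_force: 0.0
(array([-2.7,  2.3, -1.4]), array([0.15, 0.02, 0.13])) [-0.52743538  0.60274494  0.84149986  1.64933444 -0.48757575  1.11331588
 -1.21880917]
```

View pics/s1.png

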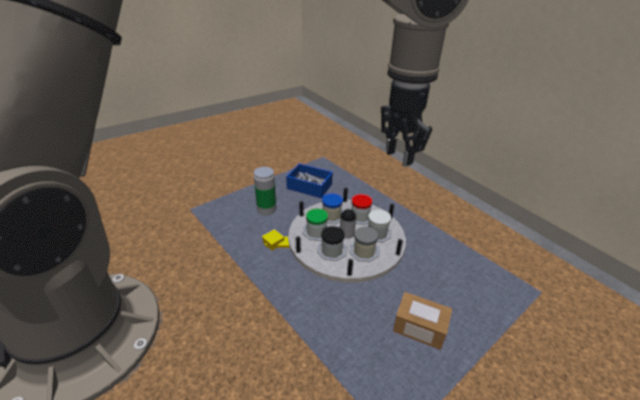

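The side view shows the open hand above the far peg, which is at (391,210). I'll cross-check the pegs in this view.

```bash
cat >> h.py <<'E'
def pegs_side(c):
    im=c["pixels"];V=im.max(2);out=[]
    for b,a in blobs((V<45)&(np.mgrid[:400,:640][0]>180),8):
        if 250<b[0]<430 and b[1]<300: out.append((b,a,ray(c,*b,.06)))
    return out
E
python3 - <<'E'
from h import *
c=bot.capture("side")
for b,a,p in pegs_side(c):
    q=p[:2]-[.5503,-.0808];print(b.round(1),a,p[:2].round(4),np.hypot(*q).round(4),np.degrees(np.arctan2(q[1],q[0])).round(1))
E
```

```text
[344.9 194.3] 30 [0.6266 0.0216] 0.1277 53.3
[300.9 208.1] 32 [0.502  0.0344] 0.125 112.8
[391. 209.] 23 [ 0.6831 -0.0886] 0.133 -3.4
[347.9 215.6] 118 [ 0.5794 -0.0509] 0.0417 45.8
[332.4 235.3] 292 [ 0.5077 -0.0868] 0.0431 -172.0
[297.7 244.8] 31 [ 0.4275 -0.0704] 0.1233 175.1
[398.6 247.1] 32 [ 0.6037 -0.1955] 0.1265 -65.0
[349.5 267.2] 39 [ 0.4797 -0.1829] 0.1241 -124.7
```

```bash
python3 -m pendant '[[-1.5,2,10,0,0,0,0.4],[-1.5,2,35,0,0,0,0.4],[-1.5,2,60,0,0,0,0.4],[-1.5,2,85,0,0,0,0.4],[-1.5,2,105,0,0,0,0.4],[-1.5,2,125,0,0,0,0.4],[-1.5,2,138,0,0,0,0.4],[-1.5,2,146,0,0,0,0.4],[-1.5,2,147,0,0,0,0.5],[-1.5,2,147,0,0,0,0.6]]'
python3 - <<'E'
from h import *
print(row([.676,-.093,.05],-95.6))
c=bot.capture("side");cv2.imwrite("pics/s2.png",cv2.resize(c["pixels"][120:300,240:480],None,fx=3,fy=3,interpolation=2))
E
```

```text
clock: 3.25
tcp_pos: [0.6755, -0.0885, 0.0528]
tcp_rot: [0.999, -0.042, 0.0, -0.0]
ft_force: [-0.7, 0.2, 0.9]
grip_width: 0.402
gripper_force: 0.0
(array([0.9, 4.5, 2.8]), array([-0.  , -0.03,  0.76]))
```

View pics/s2.png

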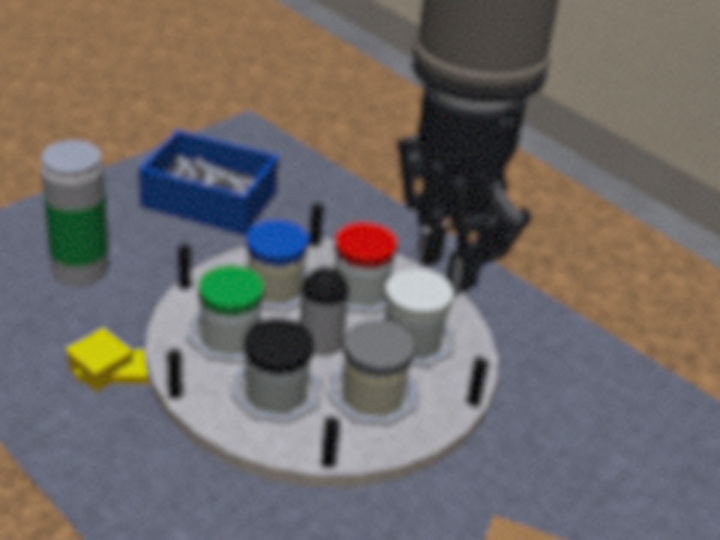

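The peg is between the fingers, with the hand clear of the jars and no contact force. I'll start the arc.

```bash
python3 -m pendant '[[0,-1,0,0,0,-0.5,0.7],[0,-3.3,0,0,0,-1.5,0.7],[-0.2,-6.5,0,0,0,-3,0.7],[-0.5,-10.9,0,0,0,-5,0.7],[-1,-16.1,0,0,0,-7.4,0.7],[-1.8,-21.3,0,0,0,-9.8,0.7],[-2.8,-26.4,0,0,0,-12.2,0.7],[-4,-31.5,0,0,0,-14.6,0.7],[-5.5,-36.5,0,0,0,-17,0.7],[-7.5,-42.8,0,0,0,-20,0.7]]'
cat >> h.py <<'E'
def polar(C=(.5515,-.0806)):
    o=bot.get_obs();q=np.array(o["tcp_pos"])[:2]-C;y=R.from_quat(o["tcp_rot"]).as_matrix()[:,1]
    print("r",np.hypot(*q).round(4),"ang",np.degrees(np.arctan2(q[1],q[0])).round(2),"yaw",np.degrees(np.arctan2(y[1],y[0])).round(2),"z",o["tcp_pos"][2],"grip",o["grip_width"],"j",np.round(o["joints"],2))
def seats(c,C=(.5515,-.0806)):
    h=cv2.cvtColor(c["pixels"],cv2.COLOR_BGR2HSV).astype(int);H,S=h[...,0],h[...,1];yy,xx=np.mgrid[:400,:640];roi=(xx>312)&(xx<425)&(yy>140)&(yy<300)
    for n,m in(("red",((H<8)|(H>172))&(S>150)),("green",(H>45)&(H<80)&(S>120)),("blue",(H>100)&(H<125)&(S>150))):
        b=blobs(m&roi)
        if b:
            b=max(b,key=lambda t:t[1]);p=ray(c,*b[0],.094);q=p[:2]-C;print(n,b[1],p[:2].round(4),np.hypot(*q).round(4),np.degrees(np.arctan2(q[1],q[0])).round(2))
E
python3 - <<'E'
from h import *
polar();seats(bot.capture("top"))
E
```

```text
clock: 4.3
tcp_pos: [0.6712, -0.045, 0.0523]
tcp_rot: [0.991, 0.133, -0.0, 0.0]
ft_force: [0.1, -1.8, -0.0]
grip_width: 0.3
gripper_force: 0.7
r 0.1249 ang 16.56 yaw -74.68 z 0.05225375858063851 grip 0.30047427165462814 j [-0.47  0.71  0.63  1.77 -0.54  0.85 -0.89]
red 28 [ 0.5987 -0.0501] 0.0562 32.89
green 276 [ 0.4832 -0.0625] 0.0706 165.13
blue 28 [ 0.5219 -0.0279] 0.0605 119.33
```

```bash
M='[]'; python3 -m pendant '[[-0.1,-5.5,0,0,0,-2.5,0.7],[-0.5,-10.9,0,0,0,-5,0.7],[-1.1,-16.3,0,0,0,-7.5,0.7],[-1.9,-21.7,0,0,0,-10,0.7],[-3,-27.1,0,0,0,-12.5,0.7],[-4.3,-32.4,0,0,0,-15,0.7],[-5.8,-37.6,0,0,0,-17.5,0.7],[-7.5,-42.8,0,0,0,-20,0.7],[-9.5,-47.8,0,0,0,-22.5,0.7],[-11.7,-52.8,0,0,0,-25,0.7]]'
python3 - <<'E'
from h import *
polar()
E
python3 -m pendant '[[-0.1,-5.5,0,0,0,-2.5,0.7],[-0.5,-10.9,0,0,0,-5,0.7],[-1.1,-16.3,0,0,0,-7.5,0.7],[-1.9,-21.7,0,0,0,-10,0.7],[-3,-27.1,0,0,0,-12.5,0.7],[-4.3,-32.4,0,0,0,-15,0.7],[-5.8,-37.6,0,0,0,-17.5,0.7],[-7.5,-42.8,0,0,0,-20,0.7],[-9.5,-47.8,0,0,0,-22.5,0.7],[-11.7,-52.8,0,0,0,-25,0.7]]'
python3 - <<'E'
from h import *
polar();seats(bot.capture("top"))
c=bot.capture("side");cv2.imwrite("pics/s3.png",cv2.resize(c["pixels"][120:300,240:480],None,fx=3,fy=3,interpolation=2))
E
```

```text
clock: 5.35
tcp_pos: [0.6461, 0.0031, 0.0523]
tcp_rot: [0.939, 0.345, 0.0, 0.0]
ft_force: [-0.2, -0.7, 0.1]
grip_width: 0.305
gripper_force: 0.6
r 0.1263 ang 41.49 yaw -49.66 z 0.052314463002056014 grip 0.30511607264603524 j [-0.49  0.64  0.53  1.83 -0.44  0.79 -0.6 ]
clock: 6.35
tcp_pos: [0.603, 0.0357, 0.0523]
tcp_rot: [0.842, 0.54, 0.0, 0.0]
ft_force: [0.7, -1.4, 0.8]
grip_width: 0.302
gripper_force: 0.6
r 0.1272 ang 66.11 yaw -24.66 z 0.052334435094057954 grip 0.30225246109487736 j [-0.48  0.56  0.42  1.92 -0.33  0.73 -0.3 ]
red 136 [ 0.545 -0.021] 0.0599 96.25
green 272 [ 0.4926 -0.1201] 0.0709 -146.12
blue 262 [ 0.4875 -0.0507] 0.0707 154.92
```

View pics/s3.png

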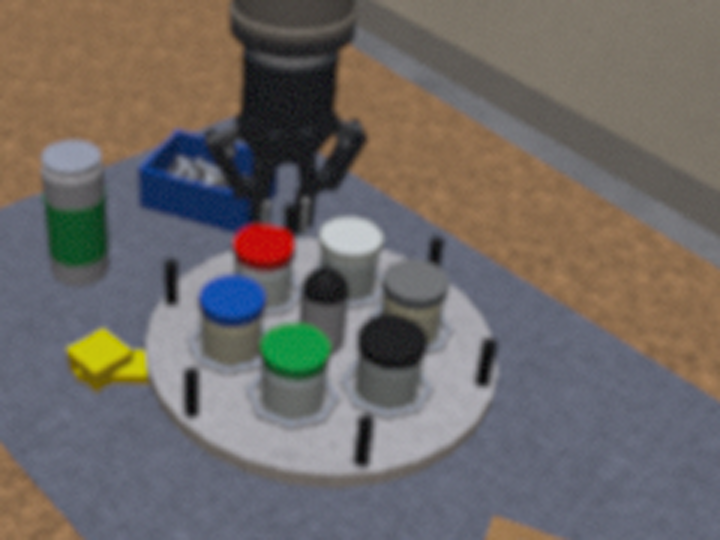

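```bash
python3 -m pendant '[[-0.1,-5.5,0,0,0,-2.5,0.7],[-0.5,-10.9,0,0,0,-5,0.7],[-1.1,-16.3,0,0,0,-7.5,0.7],[-1.9,-21.7,0,0,0,-10,0.7],[-3,-27.1,0,0,0,-12.5,0.7],[-4.3,-32.4,0,0,0,-15,0.7],[-5.8,-37.6,0,0,0,-17.5,0.7],[-7.5,-42.8,0,0,0,-20,0.7],[-9.5,-47.8,0,0,0,-22.5,0.7],[-11.7,-52.8,0,0,0,-25,0.7]]'
python3 -m pendant '[[-1,-5,0,0,0,-2.5,0.7],[-1.5,-10,0,0,0,-5,0.7],[-2,-15,0,0,0,-7,0.7],[-2.6,-19.5,0,0,0,-9,0.7],[-3.3,-23.8,0,0,0,-11,0.7],[-4.2,-28,0,0,0,-13,0.7],[-5,-31,0,0,0,-14.5,0.7],[-5.6,-33.5,0,0,0,-15.5,0.7],[-6,-35,0,0,0,-16.2,0.7],[-6,-35,0,0,0,-16.2,0.7]]'
python3 - <<'E'
from h import *
polar();c=bot.capture("top");seats(c)
print(measure(c)[1]["yellow"])
cs=bot.capture("side")
for b,a,p in pegs_side(cs): 
    q=p[:2]-[.552,-.0805];print(b.round(1),a,np.hypot(*q).round(4),np.degrees(np.arctan2(q[1],q[0])).round(1))
E
```

```text
clock: 7.45
tcp_pos: [0.5507, 0.0471, 0.0524]
tcp_rot: [0.706, 0.708, 0.0, 0.0]
ft_force: [1.1, -0.9, -0.4]
grip_width: 0.301
gripper_force: 0.6
clock: 8.45
tcp_pos: [0.5153, 0.0409, 0.0523]
tcp_rot: [0.599, 0.8, -0.0, -0.0]
ft_force: [0.2, 0.0, 0.5]
grip_width: 0.3
gripper_force: 0.0
r 0.1268 ang 106.6 yaw 16.34 z 0.0522564369277791 grip 0.30044979460223054 j [-0.4   0.42  0.24  2.11 -0.17  0.62  0.24]
red 47 [ 0.5058 -0.0477] 0.0564 144.25
green 276 [ 0.531  -0.1478] 0.0703 -106.99
blue 263 [ 0.4827 -0.0981] 0.071 -165.75Traceback (most recent call last):
  File "<stdin>", line 3, in <module>
  File "h.py", line 20, in measure
    out["yellow"]=ray(c,*big(roi&(H>24)&(H<36)&(S>150))[0],.024)
                         ~~~^^^^^^^^^^^^^^^^^^^^^^^^^^^
  File "h.py", line 14, in <lambda>
    big=lambda m:max(blobs(m),key=lambda b:b[1])
                 ~~~^^^^^^^^^^^^^^^^^^^^^^^^^^^^
ValueError: max() iterable argument is empty
```

```bash
python3 -m pendant '[[0,-3,0,0,0,-1.3,0.7],[-0.2,-6,0,0,0,-2.7,0.7],[-0.5,-10,0,0,0,-4.5,0.7],[-0.9,-14,0,0,0,-6.4,0.7],[-1.4,-17,0,0,0,-8,0.7],[-1.8,-19,0,0,0,-9,0.7],[-2,-20,0,0,0,-9.3,0.7],[-2,-20,0,0,0,-9.3,0.7]]'
python3 - <<'E'
from h import *
polar();seats(bot.capture("top"))
cs=bot.capture("side")
for b,a,p in pegs_side(cs): 
    q=p[:2]-[.552,-.0805];print(b.round(1),a,np.hypot(*q).round(4),np.degrees(np.arctan2(q[1],q[0])).round(1))
E
```

```text
clock: 9.3
tcp_pos: [0.4968, 0.0333, 0.0523]
tcp_rot: [0.533, 0.846, -0.0, -0.0]
ft_force: [-0.6, 0.6, -0.2]
grip_width: 0.304
gripper_force: 0.0
r 0.1264 ang 115.66 yaw 25.62 z 0.05232832686580011 grip 0.3040137960796366 j [-0.36  0.4   0.2   2.15 -0.13  0.6   0.38]
red 17 [ 0.4996 -0.0583] 0.0565 156.76
green 275 [ 0.5415 -0.15  ] 0.0702 -98.22
blue 264 [ 0.4862 -0.108 ] 0.0709 -157.24
[297.5 194.5] 565 0.1697 99.2
[346.2 194.8] 27 0.1247 52.4
[380.6 218. ] 276 0.0886 -12.9
[348.  215.5] 121 0.0406 47.2
[297.  243.3] 39 0.1243 173.1
[397.9 247.7] 33 0.1257 -66.9
[347.9 267.1] 39 0.1253 -126.7
```

```bash
python3 -m pendant '[[0,3,0,0,0,0,0.6],[0,3,-20,0,0,0,0.6],[0,3,-60,0,0,0,0.6],[0,3,-110,0,0,0,0.6],[0,3,-150,0,0,0,0.6],[50,3,-150,0,0,0,0.6],[100,3,-150,0,0,0,0.6],[150,3,-150,0,0,0,0.6],[200,3,-150,0,0,0,0.6],[250,3,-150,0,0,0,0.6]]'
python3 -m pendant '[[50,0,0,0,0,0,0.6],[100,0,0,0,0,0,0.6],[150,0,0,0,0,0,0.6],[150,0,0,0,0,0,0.6]]'
python3 - <<'E'
from h import *
c=bot.capture("top");cv2.imwrite("pics/t4.png",cv2.resize(c["pixels"][150:290,250:450],None,fx=4,fy=4,interpolation=2))
seats(c)
try: print("yellow",measure(c)[1]["yellow"])
except Exception as e: print(e)
cs=bot.capture("side");S=pegs_side(cs);P=[]
for b,a,p in S:
    q=p[:2]-[.552,-.0805];print(b.round(1),a,p[:2].round(4),np.hypot(*q).round(4),np.degrees(np.arctan2(q[1],q[0])).round(1))
h=cv2.cvtColor(cs["pixels"],cv2.COLOR_BGR2HSV).astype(int)
m=(h[...,0]>24)&(h[...,0]<36)&(h[...,1]>150)
for b,a in blobs(m): print("side yellow",b,a,ray(cs,*b,.02))
E
```

```text
clock: 10.4
tcp_pos: [0.3905, 0.262, 0.2026]
tcp_rot: [0.533, 0.846, 0.0, 0.0]
ft_force: [0.9, 0.8, -0.0]
grip_width: 0.399
gripper_force: 0.0
clock: 10.8
tcp_pos: [0.3228, 0.4013, 0.2023]
tcp_rot: [0.529, 0.848, 0.001, -0.001]
ft_force: [0.2, -1.1, -0.1]
grip_width: 0.4
gripper_force: 0.0
red 271 [ 0.4946 -0.0393] 0.0703 144.01
green 273 [ 0.5414 -0.15  ] 0.0701 -98.24
blue 261 [ 0.486  -0.1081] 0.0711 -157.22
yellow [0.41858865 0.01509392 0.024     ]
[346.2 194.7] 26 [0.6284 0.0187] 0.1252 52.4
[301.7 207.4] 29 [0.5051 0.0358] 0.1254 112.0
[380.5 218. ] 279 [ 0.6381 -0.1002] 0.0884 -12.9
[348.  215.5] 120 [ 0.5797 -0.0508] 0.0406 47.0
[297.  243.5] 40 [ 0.4284 -0.0661] 0.1245 173.3
[398.  247.6] 34 [ 0.6016 -0.1959] 0.1257 -66.7
[347.9 267. ] 41 [ 0.4772 -0.1808] 0.1251 -126.7
side yellow [275.06042296 239.70090634] 331 [0.41469259 0.00970469 0.02      ]
```

View pics/t4.png

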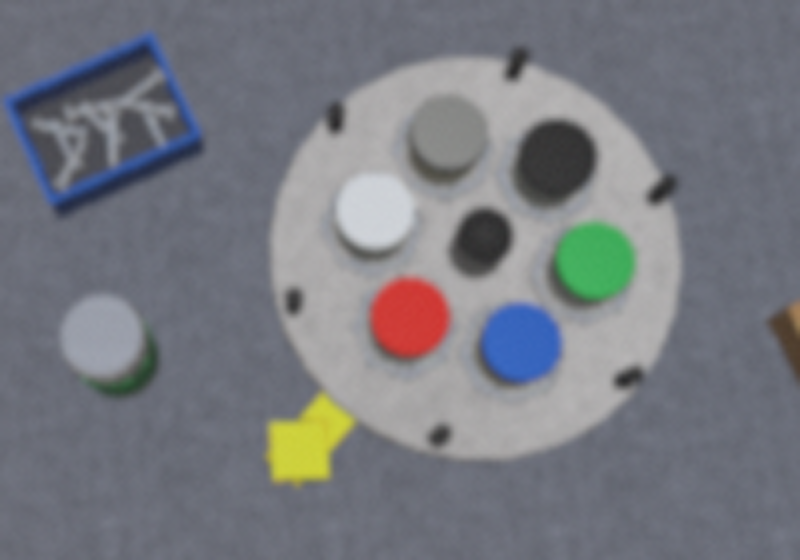

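Seen from above, the red lid (352,229) is nearly in line with the pointer head (325,263), about 1° short. The jars are all seated. I'll check the pointer angle once more before nudging.

Run:
```python
from h import *
for n,C in(("top",(.5502,-.0810)),("side",(.553,-.0805))):
    c=bot.capture(n);h=cv2.cvtColor(c["pixels"],cv2.COLOR_BGR2HSV).astype(int)
    m=(h[...,0]>22)&(h[...,0]<38)&(h[...,1]>130)
    ys,xs=np.nonzero(m);V=h[...,2][m];t=cv2.threshold(V.astype(np.uint8),0,255,cv2.THRESH_OTSU)[0]
    print(n,len(xs),np.percentile(V,[5,25,50,75,95]),t)
    for mm,l in((m,"all"),(m&(h[...,2]>t),"bright")):
        mo=cv2.morphologyEx(mm.astype(np.uint8),cv2.MORPH_OPEN,np.ones((10,10) if n=="top" else (7,7),np.uint8))
        for k in(mm,mo):
            if not k.any():continue
            y,x=np.nonzero(k);p=ray(c,x.mean(),y.mean(),.024);q=p[:2]-C
            print(l,len(x),x.mean().round(1),y.mean().round(1),p[:2].round(4),np.hypot(*q).round(4),np.degrees(np.arctan2(q[1],q[0])).round(2))
# post top and deck-based centre, top view
```

```text
top 278 [175.7  198.25 207.   209.   210.  ] 194.0
all 278 326.5 260.2 [0.4186 0.0149] 0.1628 143.93
all 194 325.5 263.4 [0.41   0.0166] 0.1708 145.17
bright 221 326.5 259.9 [0.4192 0.015 ] 0.1624 143.78
bright 156 325.5 263.0 [0.4111 0.0167] 0.17 144.93
side 354 [103.   127.25 177.   195.   197.  ] 152.0
all 354 274.4 239.9 [0.4113 0.0061] 0.1661 148.57
all 321 275.0 239.9 [0.4123 0.0053] 0.1648 148.61
bright 233 275.5 237.8 [0.4167 0.0109] 0.1641 146.15
bright 129 272.5 236.5 [0.4133 0.0187] 0.1714 144.62
```

```bash
python3 -m pendant '[[-50,0,0,0,0,0,0.6],[-100,0,0,0,0,0,0.6],[-150,0,0,0,0,0,0.6],[-200,0,0,0,0,0,0.6],[-250,0,0,0,0,0,0.6],[-300,0,0,0,0,0,0.6],[-350,0,0,0,0,0,0.6],[-385,2,0,0,0,0,0.6],[-400,3,0,0,0,1,0.6],[-400,3,0,0,0,2,0.6]]'
python3 - <<'E'
from h import *
polar();a=np.radians(113.3)
print(row([.5515+.126*np.cos(a),-.0806+.126*np.sin(a),.0523],23.3))
E
```

```text
clock: 12.0
tcp_pos: [0.5028, 0.0332, 0.2024]
tcp_rot: [0.55, 0.835, -0.0, 0.0]
ft_force: [-0.2, 0.9, 0.5]
grip_width: 0.396
gripper_force: 0.0
r 0.1238 ang 113.16 yaw 23.27 z 0.20235407644786585 grip 0.3957395855442638 j [-0.42  0.18  0.26  2.03 -0.05  0.94  0.27]
(array([  2.3,  -0.3, 150.1]), array([-0.01,  0.03, -0.03]))
```

```bash
python3 -m pendant '[[2,0,15,0,0,0,0.6],[2,0,45,0,0,0,0.6],[2,0,75,0,0,0,0.6],[2,0,100,0,0,0,0.6],[2,0,120,0,0,0,0.6],[2,0,135,0,0,0,0.6],[2,0,145,0,0,0,0.6],[2,0,150,0,0,0,0.6],[2,0,150,0,0,0,0.7],[2,0,150,0,0,0,0.7]]'
python3 -m pendant '[[0,-2,0,0,0,-1,0.7],[0,-4,0,0,0,-2,0.7],[-0.1,-5.5,0,0,0,-2.5,0.7],[-0.2,-6.5,0,0,0,-3,0.7],[-0.3,-7.5,0,0,0,-3.5,0.7],[-0.3,-8.5,0,0,0,-4,0.7],[-0.4,-9.2,0,0,0,-4.3,0.7],[-0.4,-9.8,0,0,0,-4.5,0.7],[-0.4,-9.8,0,0,0,-4.5,0.7]]'
python3 - <<'E'
from h import *
polar();seats(bot.capture("top"))
E
```

```text
clock: 13.0
tcp_pos: [0.5018, 0.0381, 0.0529]
tcp_rot: [0.547, 0.837, 0.0, 0.0]
ft_force: [0.0, -0.3, -0.5]
grip_width: 0.3
gripper_force: 0.0
clock: 13.9
tcp_pos: [0.4926, 0.0336, 0.0523]
tcp_rot: [0.514, 0.858, -0.0, -0.0]
ft_force: [0.7, 0.4, 0.4]
grip_width: 0.304
gripper_force: 0.4
r 0.1284 ang 117.28 yaw 28.13 z 0.052295810336343285 grip 0.30388288559546733 j [-0.36  0.39  0.19  2.16 -0.13  0.6   0.41]
red 27 [ 0.4991 -0.0583] 0.0569 156.96
green 271 [ 0.5433 -0.1501] 0.0699 -96.72
blue 264 [ 0.4867 -0.1099] 0.0711 -155.66
```

```bash
python3 -m pendant '[[0,4,0,0,0,0,0.65],[0,5,0,0,0,0,0.6],[0,5,-25,0,0,0,0.6],[0,5,-65,0,0,0,0.6],[0,5,-110,0,0,0,0.6],[0,5,-150,0,0,0,0.6],[50,5,-150,0,0,0,0.6],[100,5,-150,0,0,0,0.6],[150,5,-150,0,0,0,0.6],[200,5,-150,0,0,0,0.6]]'
python3 -m pendant '[[50,0,0,0,0,0,0.6],[100,0,0,0,0,0,0.6],[150,0,0,0,0,0,0.6],[200,0,0,0,0,0,0.6],[200,0,0,0,0,0,0.6],[200,0,0,0,0,0,0.6]]'
python3 - <<'E'
from h import *
c=bot.capture("top");seats(c,(.5502,-.081))
cs=bot.capture("side")
for b,a,p in pegs_side(cs):
    q=p[:2]-[.553,-.0805];print(a,np.hypot(*q).round(4),np.degrees(np.arctan2(q[1],q[0])).round(1))
cv2.imwrite("pics/f.png",np.hstack([cv2.resize(x["pixels"][y:y+150,u:u+200],None,fx=2,fy=2) for x,y,u in((c,145,250),(cs,140,240))]))
print(np.abs(bot.get_obs()["joint_velocities"]).max())
E
```

```text
clock: 14.95
tcp_pos: [0.4017, 0.2138, 0.2026]
tcp_rot: [0.514, 0.858, 0.0, 0.0]
ft_force: [0.9, -0.2, 0.7]
grip_width: 0.399
gripper_force: 0.0
clock: 15.55
tcp_pos: [0.3077, 0.3895, 0.2019]
tcp_rot: [0.513, 0.858, -0.0, -0.0]
ft_force: [0.5, -1.3, 0.0]
grip_width: 0.399
gripper_force: 0.0
red 267 [ 0.4936 -0.0406] 0.0696 144.48
green 268 [ 0.5434 -0.1503] 0.0696 -95.6
blue 263 [ 0.4868 -0.1099] 0.0697 -155.48
29 0.1255 54.2
35 0.125 114.3
272 0.088 -11.8
120 0.0398 48.3
31 0.1258 175.3
33 0.1255 -66.1
41 0.1254 -125.6
0.012520575751672905
```

View pics/f.png

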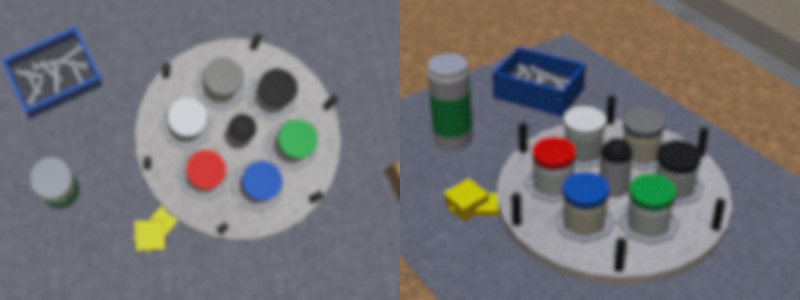

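The red lid measures 144.4° and the pointer head 144.6–144.9°. The jars are upright in their seats, everything is still, and the hand is clear.

```bash
python3 -c "
from bench import bot
print(bot.finish_job())"
```

```text
the job is handed in; nothing more can be done
None
```

I turned the carousel about 120° by its pegs, so the red-lidded jar now lines up with the yellow pointer to within about half a degree by my measurements; the hand is clear, the jars are upright in their seats, and the job is handed in at about 16 s.

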